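Turn the sample cup mouth-down onto its parking disc

TASK

The white sample cup with the orange band stands mouth-up in the turning tray. Turn it over without ever picking it up out of the tray: first tip it onto its side so that it lies in the tray, then tip it on over its rim so that it ends standing flat, mouth-down, with the blue disc inside its mouth to keep the dust out. Leave the other things on the table where they are.

Things in the scene. Friction and masses are not known exactly. Their poses are not given: they have to be found in the camera images.
- cup_mid (a point): Loose white stiff plastic cup, orange band, 100 to 180 g, 100 mm high, a straight cone: outside diameter 60 mm at the foot, 88 mm at the mouth, wall 4 mm, inside open from the mouth 82 mm deep. Point: on its axis, 50 mm from foot and mouth. z axis: from foot to mouth (up at the start). Starts standing mouth-up on the tray bed, at the robot's right, within 3 mm of the centre line.
- cup_foot (a point): Centre of the foot end of the same cup, z axis as cup_mid. The foot is hollow: below the grey bottom is an open recess 14 mm deep and about 52 mm across, ringed by a 4 mm skirt that a fingertip can catch.
- disc (a point): Centre, at bed height (6 mm above the table), of a low blue disc fixed on the tray bed: 64 mm diameter, 8 mm high. The cup's mouth (80 mm inside) goes over it with 8 mm to spare all round. The rim of the lying cup, slid along the bed, stops against the disc; raising the foot then tips the cup over its rim. x axis: along the tray, from the cup towards the disc.
- tray: Fixed tray: white bed 340 (x) by 120 mm (y), its top 6 mm above the table; two wooden rails along x, 10 mm wide, tops 24 mm above the table, 100 mm apart inside, so that a lying cup stays roughly in line; ends open. Origin: centre of its underside. x axis along it, roughly from the robot's right to its left; disc at x = +85 mm, cup starts at x = -117 to -93 mm, both on the centre line.
- stack_tall: Bystander: tall stack of nested white cups, 81 mm across, 200 mm high, standing; to be left alone. Origin: the body's own, at its underside.
- stack_short: Bystander: short stack of nested cups with brown bands, 81 mm across, 134 mm high, standing; to be left alone. Origin: the body's own, at its underside.
- spray: Bystander: clear bottle with red cap, 68 mm across, 190 mm high; to be left alone. Origin: the body's own, at its underside.
- brown_cup: Bystander: brown cardboard-coloured cup, 84 mm across, 95 mm high, mouth up, not to be used; to be left alone. Origin: the body's own, at its underside.
- tape: Bystander: roll of pale tape lying flat, 100 mm across, 40 mm high; to be left alone. Origin: the body's own, at its underside.
- driver: Bystander: screwdriver with green handle, lying; to be left alone. Origin: the body's own, at its underside.
Mind the look-alikes: they are no part of the job. Leave any green look-alike of the part that bears cup_mid alone.

How it is judged:
On the way:
1. the cup lies on its side in the tray (angle between cup_mid's own z axis and vertical between 1.3 and 1.75 rad and height (world z) of cup_mid below 0.058 m and y of cup_mid in the frame of tray between -0.05 and 0.05 m), for 0.2 s.
At the end, for the whole second after the job is handed in: The cup stands mouth-down, its axis within 3.5 degrees of vertical, its mouth on the tray bed around the disc (axis within 13 mm of the disc's centre, no more than 4 mm above the bed), at rest (angle between cup_mid's own z axis and vertical above 3.08 rad and horizontal distance between cup_mid and disc below 0.013 m and height (world z) of cup_mid between 0.05 and 0.0605 m and linear speed of cup below 0.01 m/s and angular speed of cup below 0.1 rad/s); the robot touches nothing.
It fails at once if the cup is picked up: its centre rises more than 100 mm above the table (height (world z) of cup_mid above 0.1 m).
It fails at once if one of the other things on the table is moved by more than 30 mm (distance of any of stack_tall, stack_short, spray, brown_cup, tape, driver from where it was at the start of the episode above 0.03 m).
It also fails if it takes over 56 s, if anything falls off the work surface, if the arm or the gripper's body presses on something with over 40 N, if the wrist force passes 120 N, or if a joint passes its speed limit or range.

ROBOT

A 7-joint arm with a two-finger parallel gripper is mounted at the origin on the work surface. World frame = base frame: x ahead of the robot, y to its left, z up, the work surface at z = 0. Lengths are in m, angles in rad, forces in N, time in s.
With the tool pointing down it reaches from about 0.4 to 0.85 m from the base axis. Payload 4.4 kg.
Tool frame: the origin (TCP) lies at the very end of the fingers, on their centre line; the grasp point (between the pads) lies 19 mm behind it (r.grip_depth is the distance from the TCP to the grasp point, in m); x points along the fingers, y is the direction in which the jaws open and shut, and the axes are right-handed (so a half turn about x gives the same grasp; the last joint's range is limited). The gripper opens to 94 mm and grips with 3 to 60 N. Pads are 16 mm wide; open, the fingers measure 119 mm over their backs; the gripper's body (75 mm by 177 mm) begins 78 mm behind the grasp point.
Start: joints at [-1.342, 0.628, 0.038, 1.517, -0.027, 0.996, -0.02], TCP at [0.189, 0.622, 0.205] pointing down, gripper open.
Joint ranges: [-3.06, 3.06], [-0.37, 2.12], [-1.25, 1.32], [0.18, 2.47], [-1.1, 4.24], [0.23, 1.98], [-2.94, 2.94]. Speed limits (rad/s): [2.57, 2.57, 3.14, 3.14, 3.14, 3.14, 3.14].

INTERFACE

Orientations are given as a unit quaternion [x, y, z, w].
In Python, from cell import r gives the robot as it stands. The module is installed in compiled form; this text tells all that it offers.
- The arm moves only by the shell command python3 -m creep 'ROWS' [OPENING] [FORCE]. ROWS is JSON, a list of rows, each an object of numbers: "x", "y", "z": the shift along the tool's x, y, z in m; "roll": the turn about the tool's x in rad. A call has 1 to 20 rows; each row is the pose to reach, as a shift and turn from the pose commanded when the call began, along the tool's axes at that moment; what a row does not reach only later rows make up. A row lasts 1/10 s, in which the tool goes at most 50 mm and 8.59 degrees, less where a joint would pass 70% of its speed; a pose out of reach is approached as far as the arm can. A call with a gripper value outside its range is refused whole. OPENING is the finger opening in m, from 0 to 0.094, set as the call begins (- or left out, the last holds). The fingers move at their own pace and stop on an object; FORCE is the grip in N (left out, the last holds). Time passes only in rows, so rows that repeat a pose let the fingers close. It gives the time, the measured TCP pose, the force and the opening at its end, in the units of the state.
- r.get_obs(): the state, without advancing time (a new reading comes with each control period).
- r.get_image(name): name is "scene" or "top" or "wrist"; returns (picture, depth): 384x512x3 uint8, red, green, blue; 384x512 float32, m along the optical axis (not along the pixel's ray), 0 where there is no reading.
- r.calibration(name): a dict with "camera_matrix" (3x3 intrinsics, pixels), "distortion" ([k1, k2, p1, p2, k3] as OpenCV has them; the pictures are not rectified), "R" (3x3) and "t" (3): a world point X has camera coordinates R X + t; the wrist camera has in their place "T_tool_cam" (4x4, takes a point from camera to tool coordinates, whose origin is the TCP and whose axes are the tool frame's). Camera axes: x right, y down, z forward; pixel columns grow to the right and rows downward; lengths in m; the calibration is good to about 2 mm. A picture is of the moment at which its call begins: read the wrist's pose just before it. calibration takes no time and is no camera call.
- r.hand_in(): hands the job in, once; it reports no verdict.
Trained networks look in the newest picture that a camera, given by its name, has taken for a name from the list of things; names that differ only in an ending like _2 or _b are one class to them, and where a whole thing is asked for, a point or a joint stands for the part that bears it (a point fixed in the world has none). Each returns a list of dicts, best first, with "score" (0 to 1); they miss things now and then, are a little off and sometimes report something else, mostly with a low value. They report only what shows in the picture. A call takes as long as a camera call. They do not tell look-alikes from the thing itself.
- r.masks_of(camera, target): "region" (384x512 bool, what is visible of it) and "rect" ([left, top, right, bottom] in pixels, round what is visible of it).
- r.mark_of(camera, target): "xy" ([column, row] in pixels: a listed point, or the origin of a listed thing).
The state is a dict: "clock": time; "joint_pos": joint angles; "joint_velocities": joint speeds; "joint_torque": joint torques, N m; "ee_pos": TCP position; "ee_rot": TCP orientation; "ft_force": force on the tool from outside, world axes, zero at the start; "ft_torque": the same for the moment, N m; "gripper_width": finger opening in m.
Only numpy, scipy, OpenCV 4.12 (cv2) and the standard library are available. Lean on these libraries where they do the work, as an engineer would, in place of code of your own. Each camera call takes 0.05 s, during which the arm holds its last target.

## Working session

There is one attempt and no reset: what is moved stays moved. The work goes in short steps, Python scripts to look and compute and a shell command to move; the robot and the scene stay as the last step left them, time stands still between calls to the robot, and variables do not carry over. Pictures are saved under pics/ and viewed, and the job is handed in when it is done.

```bash
mkdir -p pics; ls; cat > h.py <<'E'
import numpy as np, cv2
from cell import r
from scipy.spatial.transform import Rotation as R
def grab(cam,name):
    im,d=r.get_image(cam); cv2.imwrite(f'pics/{name}.png',im[:,:,::-1]); return im,d
def world(cam,d,mask=None):
    c=r.calibration(cam); K=np.array(c['camera_matrix']); D=np.array(c['distortion'])
    v,u=np.mgrid[:384,:512]; p=cv2.undistortPoints(np.stack([u,v],-1).reshape(-1,1,2).astype(float),K,D).reshape(384,512,2)
    P=np.concatenate([p*d[...,None],d[...,None]],-1)
    if 'R' in c: return (P-np.array(c['t']))@np.array(c['R'])
    o=r.get_obs();T=np.array(c['T_tool_cam']);Q=P@T[:3,:3].T+T[:3,3]
    return Q@R.from_quat(o['ee_rot']).as_matrix().T+np.array(o['ee_pos'])
E
python3 - <<'E'
from h import *
o=r.get_obs(); print(o)
print(R.from_quat(o['ee_rot']).as_matrix().round(3))
for c in ['scene','top']:
    im,d=grab(c,c+'0'); np.save(c+'0.npy',d)
    W=world(c,d)
    for t in ['cup_mid','cup_foot','disc','tray']:
        for m in r.mark_of(c,t)[:3]:
            x,y=[int(round(a)) for a in m['xy']]; print(c,t,m, W[y,x].round(3))
E
```

```text
pics
{'clock': 0.0, 'joint_pos': array([-1.34182294,  0.62932864,  0.03845746,  1.51835366, -0.02698712,
        0.99630135, -0.01996589]), 'joint_velocities': array([ 0.0001158 , -0.00214836, -0.00213091,  0.00056391, -0.00130642,
       -0.00074945,  0.00093289]), 'joint_torque': array([ 4.64895384e-04, -5.49718738e+01,  1.14417326e+00, -1.86630571e+01,
       -5.20510878e-02,  2.41300464e-02,  1.77165043e-04]), 'ee_pos': array([0.18863213, 0.62133267, 0.20457034]), 'ee_rot': array([ 0.10317412,  0.6995237 , -0.10448802,  0.69935967]), 'ft_force': array([-0.01039058,  0.03587517,  0.36236064]), 'ft_torque': array([ 0.02325676, -0.0143384 ,  0.00814075]), 'gripper_width': 0.09388539976187556}
[[-0.001  0.29   0.957]
 [-0.002  0.957 -0.29 ]
 [-1.    -0.002  0.   ]]
scene cup_mid {'xy': [207.3, 205.8], 'score': 0.85} [ 0.543 -0.124  0.095]
scene cup_mid {'xy': [130.2, 225.3], 'score': 0.59} [ 0.488 -0.29   0.1  ]
scene cup_mid {'xy': [107.1, 295.8], 'score': 0.49} [ 0.574 -0.398  0.034]
scene cup_foot {'xy': [206.3, 219.3], 'score': 0.95} [ 0.533 -0.125  0.04 ]
scene cup_foot {'xy': [133.3, 240.6], 'score': 0.72} [ 0.476 -0.293  0.033]
scene disc {'xy': [268.2, 194.5], 'score': 0.95} [0.546 0.068 0.016]
scene tray {'xy': [238.9, 208.4], 'score': 0.58} [ 0.532 -0.022  0.008]
top cup_mid {'xy': [296.0, 215.1], 'score': 0.62} [ 0.503 -0.12   0.025]
top cup_mid {'xy': [353.6, 233.7], 'score': 0.59} [ 0.443 -0.29   0.022]
top cup_foot {'xy': [292.9, 214.9], 'score': 0.64} [ 0.503 -0.112  0.022]
top cup_foot {'xy': [350.1, 234.4], 'score': 0.64} [ 0.443 -0.279  0.019]
top disc {'xy': [232.6, 202.3], 'score': 0.64} [0.547 0.066 0.013]
top disc {'xy': [372.9, 157.8], 'score': 0.34} [ 0.673 -0.366  0.001]
top tray {'xy': [258.8, 208.8], 'score': 0.63} [ 0.524 -0.012  0.009]
```

View pics/scene0.png

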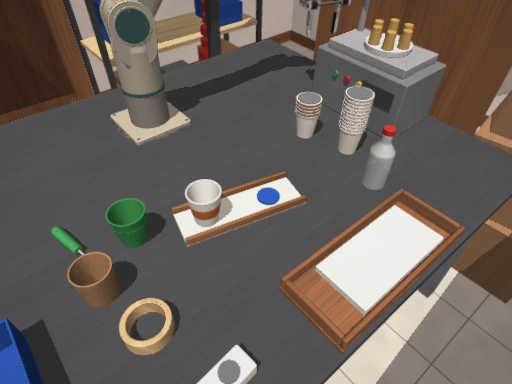

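View pics/top0.png

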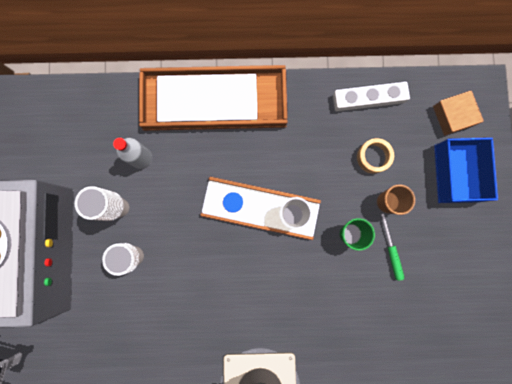

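Scene: the orange-band cup is at about (205,203), the disc at (268,196) and the green look-alike at (130,222). Top: cup (295,214), disc (233,202), tray from (203,195) to (318,222). Next I'll measure these precisely.

```bash
python3 - <<'E'
from h import *
for c in ['top','scene']:
    im=cv2.imread(f'pics/{c}0.png')[:,:,::-1].astype(int); d=np.load(c+'0.npy'); W=world(c,d)
    Rr,G,B=im[...,0],im[...,1],im[...,2]
    near=(abs(W[...,0]-.53)<.15)&(abs(W[...,1])<.22)&(d>0)
    disc=near&(B>120)&(Rr<90)&(W[...,2]<.03)
    P=W[disc]; print(c,'disc n',len(P),P.mean(0),P.min(0),P.max(0))
    # disc centre via min enclosing
    (x,y),rad=cv2.minEnclosingCircle(P[:,:2].astype(np.float32)); print(' circ',x,y,rad)
    bed=near&(W[...,2]>.002)&(W[...,2]<.03)&(((Rr>G+30)&(Rr>90))|((Rr>150)&(B>150))|disc)
    Q=W[bed]; print(' tray n',len(Q), cv2.minAreaRect(Q[:,:2].astype(np.float32)))
    cup=near&(W[...,2]>.09)&(W[...,2]<.12)&(W[...,1]<0)
    C=W[cup]; print(' cup rim',len(C),C[:,2].min(),C[:,2].max(),cv2.minEnclosingCircle(C[:,:2].astype(np.float32)))
    # obstacles
    if c=='top':
        hi=(W[...,2]>.03)&(d>0)&(W[...,0]>0.15)&(W[...,0]<.9)&(abs(W[...,1])<.95)
        n,l,s,ce=cv2.connectedComponentsWithStats(hi.astype(np.uint8))
        for i in range(1,n):
            if s[i,4]>60:
                p=W[l==i]; print('  obj',s[i,:4],p.min(0).round(3),p.max(0).round(3))
E
```

```text
top disc n 281 [0.54663125 0.06753619 0.01464904] [0.51930184 0.04144779 0.00893371] [0.57415575 0.09567456 0.02041947]
 circ 0.5471833348274231 0.06718428432941437 0.02875516191124916
 tray n 3800 ((0.5286300778388977, -0.015934646129608154), (0.34641286730766296, 0.12477932125329971), 76.50255584716797)
 cup rim 224 0.09005359153238363 0.11089944959003506 ((0.5061953067779541, -0.11034152656793594), 0.0437292717397213)
  obj [139  82 149  46] [ 0.775 -0.102  0.03 ] [0.9   0.339 0.057]
  obj [335  82  75  26] [ 0.824 -0.472  0.03 ] [ 0.898 -0.249  0.051]
  obj [437  91  47  42] [ 0.739 -0.685  0.03 ] [ 0.861 -0.558  0.057]
  obj [114 138  36  30] [0.656 0.31  0.031] [0.722 0.377 0.194]
  obj [360 139  34  33] [ 0.626 -0.413  0.03 ] [ 0.723 -0.315  0.047]
  obj [439 138  59  64] [ 0.531 -0.688  0.03 ] [ 0.711 -0.553  0.087]
  obj [  0 180  71 147] [0.241 0.539 0.03 ] [0.601 0.639 0.258]
  obj [379 185  36  29] [ 0.498 -0.443  0.03 ] [ 0.577 -0.361  0.1  ]
  obj [ 75 187  53  33] [0.499 0.368 0.031] [0.578 0.45  0.207]
  obj [280 196  32  33] [ 0.464 -0.153  0.03 ] [ 0.559 -0.067  0.111]
  obj [341 218  34  32] [ 0.402 -0.326  0.03 ] [ 0.488 -0.239  0.104]
  obj [103 243  39  32] [0.354 0.324 0.032] [0.434 0.405 0.141]
  obj [  0 352  22  32] [0.152 0.526 0.203] [0.202 0.572 0.34 ]
scene disc n 290 [0.55054437 0.06405242 0.01492777] [0.52068234 0.0360563  0.00822077] [0.57982506 0.09490636 0.01825864]
 circ 0.5492326021194458 0.06603865325450897 0.030729344114661217
 tray n 3687 ((0.5037439465522766, -0.008809506893157959), (0.34102946519851685, 0.1742178350687027), 75.92068481445312)
 cup rim 454 0.09005670553432657 0.11018061907580678 ((0.5058047771453857, -0.10770974308252335), 0.04420608654618263)
```

```bash
python3 -m creep '[{"y":-0.03,"z":0.026,"roll":0.076},{"y":-0.061,"z":0.052,"roll":0.151},{"y":-0.091,"z":0.077,"roll":0.227},{"y":-0.122,"z":0.103,"roll":0.302},{"y":-0.152,"z":0.129,"roll":0.378},{"y":-0.182,"z":0.155,"roll":0.453},{"y":-0.213,"z":0.181,"roll":0.529},{"y":-0.243,"z":0.206,"roll":0.604},{"y":-0.274,"z":0.232,"roll":0.68},{"y":-0.304,"z":0.258,"roll":0.756},{"y":-0.334,"z":0.284,"roll":0.831},{"y":-0.365,"z":0.31,"roll":0.907},{"y":-0.395,"z":0.335,"roll":0.982},{"y":-0.426,"z":0.361,"roll":1.058},{"y":-0.456,"z":0.387,"roll":1.133},{"y":-0.486,"z":0.413,"roll":1.209},{"y":-0.517,"z":0.439,"roll":1.284},{"y":-0.547,"z":0.464,"roll":1.36},{"y":-0.578,"z":0.49,"roll":1.436},{"y":-0.608,"z":0.516,"roll":1.511}]' 0.094 3
python3 -m creep '[{"x":0},{"x":0},{"x":0}]'
python3 - <<'E'
from h import *
o=r.get_obs(); print(o['clock'],o['joint_pos'].round(2),o['ee_pos'],R.from_quat(o['ee_rot']).as_matrix().round(3))
im,d=grab('wrist','w1'); W=world('wrist',d)
near=(abs(W[...,0]-.53)<.15)&(abs(W[...,1])<.22)&(d>0)
C=W[near&(W[...,2]>.095)&(W[...,2]<.12)]; print(len(C),C.min(0),C.max(0),cv2.minEnclosingCircle(C[:,:2].astype(np.float32)))
E
```

```text
0.5 [-1.34  0.63  0.04  1.52 -0.03  1.   -0.02] [0.1888262  0.62194465 0.20542511] [[-0.     0.29   0.957]
 [-0.     0.957 -0.29 ]
 [-1.    -0.     0.   ]]invalid input
invalid input
Traceback (most recent call last):
ValueError: zero-size array to reduction operation minimum which has no identity
```

View pics/w1.png

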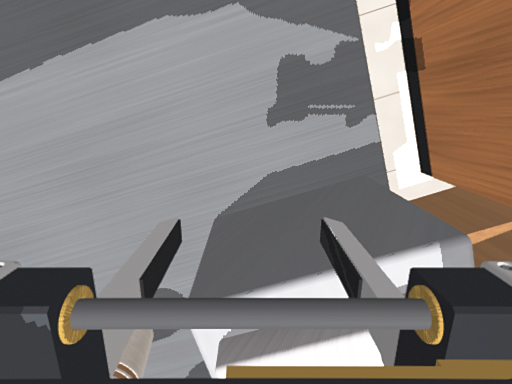

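The wrist view shows only the start area, because both calls were refused and nothing moved. The rows probably need all four keys.

```bash
python3 -m creep '[{"x":0,"y":-0.03,"z":0.026,"roll":0.076},{"x":0,"y":-0.061,"z":0.052,"roll":0.151},{"x":0,"y":-0.091,"z":0.077,"roll":0.227},{"x":0,"y":-0.122,"z":0.103,"roll":0.302},{"x":0,"y":-0.152,"z":0.129,"roll":0.378},{"x":0,"y":-0.182,"z":0.155,"roll":0.453},{"x":0,"y":-0.213,"z":0.181,"roll":0.529},{"x":0,"y":-0.243,"z":0.206,"roll":0.604},{"x":0,"y":-0.274,"z":0.232,"roll":0.68},{"x":0,"y":-0.304,"z":0.258,"roll":0.756},{"x":0,"y":-0.334,"z":0.284,"roll":0.831},{"x":0,"y":-0.365,"z":0.31,"roll":0.907},{"x":0,"y":-0.395,"z":0.335,"roll":0.982},{"x":0,"y":-0.426,"z":0.361,"roll":1.058},{"x":0,"y":-0.456,"z":0.387,"roll":1.133},{"x":0,"y":-0.486,"z":0.413,"roll":1.209},{"x":0,"y":-0.517,"z":0.439,"roll":1.284},{"x":0,"y":-0.547,"z":0.464,"roll":1.36},{"x":0,"y":-0.578,"z":0.49,"roll":1.436},{"x":0,"y":-0.608,"z":0.516,"roll":1.511}]' 0.094 3
python3 - <<'E'
from h import *
o=r.get_obs(); print(o['clock'],o['joint_pos'].round(2),o['ee_pos'],R.from_quat(o['ee_rot']).as_matrix().round(3))
E
```

```text
clock: 2.55
ee_pos: [0.5065, -0.1113, 0.2057]
ee_rot: [0.556, 0.437, -0.556, 0.437]
ft_force: [1.2, 0.1, -0.0]
gripper_width: 0.0942
2.55 [-0.19  0.48  0.52  1.89 -0.31  0.85  0.25] [ 0.50649615 -0.11125732  0.20569601] [[ 0.001  0.972 -0.236]
 [ 0.    -0.236 -0.972]
 [-1.     0.001 -0.   ]]
```

```bash
cat > loc.py <<'E'
from h import *
import sys
U=np.array([.235,.972]);V=np.array([-.972,.235])
def tr(p,disc=np.array([.548,.067])):  # tray coords rel. disc centre
    return np.stack([(p[...,:2]-disc)@U,(p[...,:2]-disc)@V,p[...,2]],-1)
E
python3 - <<'E'
from loc import *
im,d=grab('wrist','w2'); W=world('wrist',d); im=im.astype(int)
near=(abs(W[...,0]-.53)<.15)&(abs(W[...,1])<.22)&(d>0)
C=W[near&(W[...,2]>.1)&(W[...,2]<.112)]
print(len(C))
if len(C): print(C.min(0),C.max(0),cv2.minEnclosingCircle(C[:,:2].astype(np.float32)))
dm=near&(im[...,2]>120)&(im[...,0]<90); P=W[dm]
if len(P): print('disc',len(P),P.mean(0),cv2.minEnclosingCircle(P[:,:2].astype(np.float32)))
E
```

```text
1318
[ 0.46577271 -0.16060793  0.10000372] [ 0.55263313 -0.07364082  0.10946361] ((0.5091820955276489, -0.11721207201480865), 0.04381466284394264)
disc 2024 [0.55117943 0.0528045  0.0139352 ] ((0.5522947907447815, 0.05753054469823837), 0.0310420673340559)
```

View pics/w2.png

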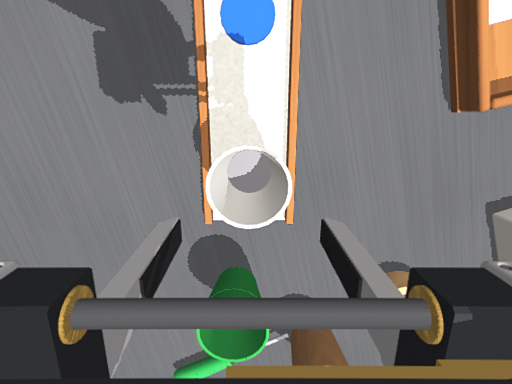

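```bash
python3 - <<'E'
from loc import *
o=r.get_obs();print(o['ee_pos'])
im,d=grab('wrist','w3'); W=world('wrist',d); im=im.astype(int)
near=(abs(W[...,0]-.53)<.15)&(abs(W[...,1])<.22)&(d>0)
C=W[near&(W[...,2]>.1)&(W[...,2]<.112)]
print(len(C))
print(C.min(0),C.max(0),cv2.minEnclosingCircle(C[:,:2].astype(np.float32)))
dm=near&(im[...,2]>120)&(im[...,0]<90); P=W[dm]
print('disc',len(P),P.mean(0),cv2.minEnclosingCircle(P[:,:2].astype(np.float32)))
print(r.get_obs()['ee_pos'])
E
```

```text
[ 0.50926145 -0.119123    0.2064117 ]
1272
[ 0.46074291 -0.14932172  0.10000094] [ 0.54753153 -0.06175868  0.10781872] ((0.5043531060218811, -0.10542012751102448), 0.04401282221078873)
disc 1642 [0.54208515 0.0621963  0.01426134] ((0.5441429615020752, 0.07063855975866318), 0.030705496668815613)
[ 0.50770448 -0.11593773  0.20605806]
```

```bash
python3 -m creep '[{"x":0.0,"y":0,"z":0,"roll":0},{"x":0.03,"y":0,"z":0,"roll":0},{"x":0.06,"y":0,"z":0,"roll":0},{"x":0.075,"y":0,"z":0,"roll":0},{"x":0.075,"y":0,"z":0,"roll":0},{"x":0.075,"y":0,"z":0,"roll":0},{"x":0.075,"y":0,"z":0,"roll":0}]'
python3 - <<'E'
from loc import *
o=r.get_obs();print(o['ee_pos'],R.from_quat(o['ee_rot']).as_matrix().round(3).tolist())
im,d=grab('wrist','w4'); W=world('wrist',d); im=im.astype(int)
near=(abs(W[...,0]-.53)<.15)&(abs(W[...,1])<.22)&(d>0)
C=W[near&(W[...,2]>.1)&(W[...,2]<.112)]
print(C.min(0),C.max(0),cv2.minEnclosingCircle(C[:,:2].astype(np.float32)))
c=np.array(cv2.minEnclosingCircle(C[:,:2].astype(np.float32))[0])-o['ee_pos'][:2]
print('cup from tcp: u,v',c@U,c@V,r.get_obs()['ee_pos'])
E
```

```text
clock: 3.35
ee_pos: [0.5066, -0.1092, 0.1315]
ee_rot: [0.555, 0.438, -0.554, 0.439]
ft_force: [-0.7, 0.1, 0.4]
gripper_width: 0.0942
[ 0.50661501 -0.10921054  0.13153209] [[0.002, 0.973, -0.232], [0.0, -0.232, -0.973], [-1.0, 0.002, -0.001]]
[ 0.46269747 -0.15211024  0.10002196] [ 0.54955422 -0.06532815  0.10807011] ((0.5062779784202576, -0.10881882905960083), 0.04389708489179611)
cup from tcp: u,v 0.00030154096595020355 0.00041965198168858724 [ 0.50669148 -0.10935604  0.13158227]
```

View pics/w4.png

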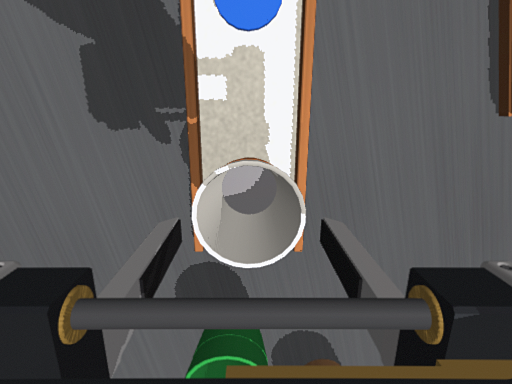

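The cup rim spans columns 192–305 at row 213, centred between the fingers to within 0.5 mm. I'll descend and close.

```bash
python3 -m creep '[{"x":0.015,"y":0,"z":0,"roll":0},{"x":0.03,"y":0,"z":0,"roll":0},{"x":0.046,"y":0,"z":0,"roll":0},{"x":0.046,"y":0,"z":0,"roll":0},{"x":0.046,"y":0,"z":0,"roll":0}]' && python3 -m creep '[{"x":0,"y":0,"z":0,"roll":0},{"x":0,"y":0,"z":0,"roll":0},{"x":0,"y":0,"z":0,"roll":0},{"x":0,"y":0,"z":0,"roll":0},{"x":0,"y":0,"z":0,"roll":0}]' 0.08 5
```

```text
clock: 3.9
ee_pos: [0.5063, -0.1098, 0.0851]
ee_rot: [0.555, 0.438, -0.555, 0.438]
ft_force: [-0.4, 0.8, 0.5]
gripper_width: 0.094
clock: 4.4
ee_pos: [0.5063, -0.1098, 0.0851]
ee_rot: [0.555, 0.438, -0.555, 0.438]
ft_force: [-1.0, -0.2, 6.1]
gripper_width: 0.0876
```

```bash
python3 -m creep '[{"x":-0.0016,"y":0,"z":-0.007,"roll":0},{"x":-0.0032,"y":0,"z":-0.0142,"roll":0},{"x":-0.0039,"y":0,"z":-0.0214,"roll":0},{"x":-0.0044,"y":0,"z":-0.0287,"roll":0},{"x":-0.0042,"y":0,"z":-0.036,"roll":0},{"x":-0.0036,"y":0,"z":-0.0433,"roll":0},{"x":-0.0023,"y":0,"z":-0.0505,"roll":0},{"x":-0.0007,"y":0,"z":-0.0576,"roll":0},{"x":-0.0007,"y":0,"z":-0.0576,"roll":0}]'
python3 - <<'E'
from loc import *
grab('scene','s2')
E
```

```text
clock: 5.3
ee_pos: [0.5198, -0.0523, 0.0847]
ee_rot: [0.555, 0.439, -0.555, 0.438]
ft_force: [-0.4, 0.5, -0.2]
gripper_width: 0.0875
```

View pics/s2.png

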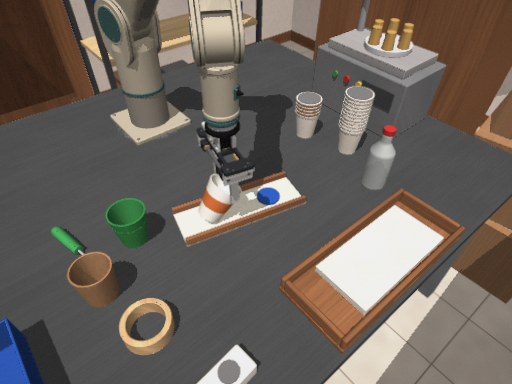

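The cup in scene view (215,195) leans about 32° towards the disc, pivoting in the pads as planned. I'll continue the arc.

```bash
python3 -m creep '[{"x":0.0022,"y":0,"z":-0.007,"roll":0},{"x":0.0048,"y":0,"z":-0.0137,"roll":0},{"x":0.008,"y":0,"z":-0.0203,"roll":0},{"x":0.0115,"y":0,"z":-0.0266,"roll":0},{"x":0.0155,"y":0,"z":-0.0328,"roll":0},{"x":0.0199,"y":0,"z":-0.0385,"roll":0},{"x":0.0248,"y":0,"z":-0.044,"roll":0},{"x":0.0299,"y":0,"z":-0.0491,"roll":0},{"x":0.0355,"y":0,"z":-0.0539,"roll":0},{"x":0.0413,"y":0,"z":-0.0582,"roll":0},{"x":0.0475,"y":0,"z":-0.0622,"roll":0},{"x":0.053,"y":0,"z":-0.0655,"roll":0},{"x":0.053,"y":0,"z":-0.0655,"roll":0},{"x":0.053,"y":0,"z":-0.0655,"roll":0}]'
python3 - <<'E'
from loc import *
grab('scene','s3')
E
```

```text
clock: 6.75
ee_pos: [0.5346, 0.01, 0.0321]
ee_rot: [-0.555, -0.438, 0.555, -0.438]
ft_force: [0.2, -0.1, -0.1]
gripper_width: 0.0877
```

View pics/s3.png

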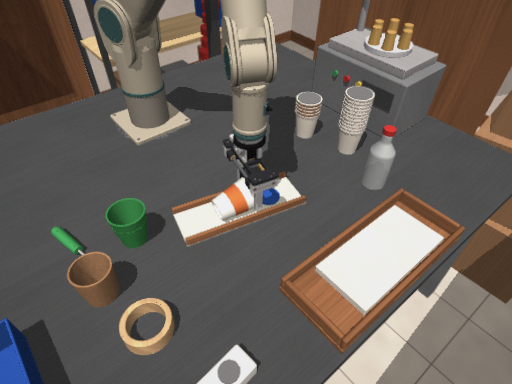

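The cup now lies in the tray at scene (235,200), mouth towards the disc. I'll release it, go up and look.

```bash
python3 -m creep '[{"x":0,"y":0,"z":0,"roll":0},{"x":0,"y":0,"z":0,"roll":0},{"x":0,"y":0,"z":0,"roll":0},{"x":0,"y":0,"z":0,"roll":0}]' 0.094
python3 -m creep '[{"x":-0.03,"y":0,"z":0,"roll":0},{"x":-0.06,"y":0,"z":0.0,"roll":0},{"x":-0.1,"y":0,"z":0.03,"roll":0},{"x":-0.13,"y":0,"z":0.07,"roll":0},{"x":-0.15,"y":0,"z":0.1,"roll":0},{"x":-0.15,"y":0,"z":0.1,"roll":0},{"x":-0.15,"y":0,"z":0.1,"roll":0},{"x":-0.15,"y":0,"z":0.1,"roll":0},{"x":-0.15,"y":0,"z":0.1,"roll":0}]'
python3 - <<'E'
from loc import *
for c in ['scene','wrist','top']:
    o=r.get_obs()['ee_pos']
    im,d=grab(c,c+'4'); W=world(c,d)+0; 
    if c=='wrist': print(o,r.get_obs()['ee_pos'])
    T=tr(W); m=(d>0)&(T[...,0]>-.2)&(T[...,0]<.05)&(abs(T[...,1])<.06)&(T[...,2]>.035)&(T[...,2]<.12)
    P=T[m]; print(c,len(P),P.min(0).round(4),P.max(0).round(4))
    for a in np.arange(-.15,0,.01):
        q=P[abs(P[:,0]-a)<.004]
        if len(q)>5: print('  ',a.round(3),len(q),'v',q[:,1].min().round(4),q[:,1].max().round(4),'z',q[:,2].max().round(4),'v at top',q[q[:,2]>q[:,2].max()-.002][:,1].mean().round(4))
E
```

```text
clock: 7.2
ee_pos: [0.5348, 0.0098, 0.0323]
ee_rot: [0.555, 0.438, -0.555, 0.438]
ft_force: [-0.4, 0.0, 0.3]
gripper_width: 0.0942
clock: 8.1
ee_pos: [0.511, -0.0856, 0.1811]
ee_rot: [-0.554, -0.439, 0.555, -0.438]
ft_force: [0.5, 0.3, -0.1]
gripper_width: 0.0943
scene 1114 [-0.1579 -0.0477  0.0352] [-0.0497  0.0247  0.0947]
   -0.15 71 v -0.0443 0.013 z 0.0716 v at top -0.0176
   -0.14 75 v -0.0457 0.0057 z 0.073 v at top -0.0143
   -0.13 78 v -0.0459 0.0172 z 0.075 v at top -0.0116
   -0.12 83 v -0.0459 0.013 z 0.0798 v at top -0.0113
   -0.11 90 v -0.0467 0.0161 z 0.0822 v at top -0.0085
   -0.1 94 v -0.0467 0.0188 z 0.0856 v at top -0.0067
   -0.09 97 v -0.0471 0.021 z 0.0884 v at top -0.0084
   -0.08 96 v -0.0461 0.023 z 0.0922 v at top -0.0071
   -0.07 102 v -0.0459 0.0247 z 0.0924 v at top -0.001
   -0.06 81 v -0.0477 0.0177 z 0.0947 v at top -0.0069
   -0.05 14 v -0.0464 -0.0384 z 0.0761 v at top -0.0384
[ 0.51100272 -0.08585131  0.1811659 ] [ 0.51108401 -0.08608136  0.18132616]
wrist 6592 [-0.1584 -0.0481  0.035 ] [-0.0486  0.0377  0.0939]
   -0.15 337 v -0.0449 0.0147 z 0.0
[... 365 characters left out ...]
 -0.0481 0.0331 z 0.0897 v at top -0.0075
   -0.07 729 v -0.047 0.0355 z 0.0927 v at top -0.0058
   -0.06 423 v -0.0472 0.0377 z 0.0939 v at top -0.0058
   -0.05 28 v -0.0468 -0.0411 z 0.072 v at top -0.0424
top 689 [-0.1358 -0.0518  0.0355] [-0.0515  0.0327  0.0945]
   -0.13 55 v -0.0483 0.0151 z 0.0783 v at top -0.0167
   -0.12 66 v -0.05 0.0203 z 0.0799 v at top -0.022
   -0.11 68 v -0.0491 0.0227 z 0.0829 v at top -0.011
   -0.1 77 v -0.0506 0.0247 z 0.0863 v at top -0.0149
   -0.09 79 v -0.051 0.0273 z 0.0909 v at top -0.0028
   -0.08 79 v -0.0508 0.0292 z 0.092 v at top -0.0099
   -0.07 84 v -0.0518 0.0316 z 0.0943 v at top -0.0107
   -0.06 39 v -0.0518 0.0327 z 0.0945 v at top -0.0151
```

View pics/wrist4.png

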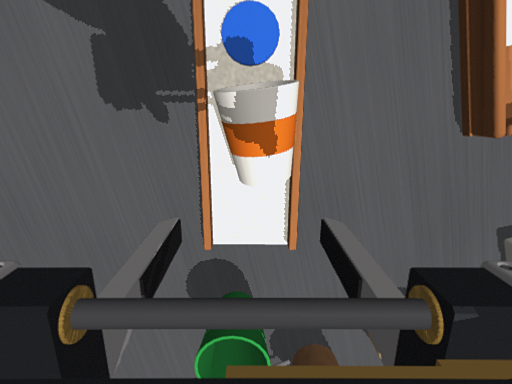

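View pics/scene4.png

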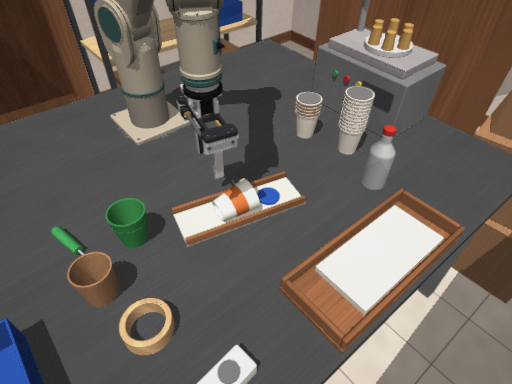

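The cup is lying against the rail on the image's right. The foot centre is at u≈−158, v≈−15 mm and the mouth at u≈−55, v≈−5 mm relative to the disc (wrist pixels: mouth row 85, foot row 183, disc (250,33)). I'll grip near the foot with the tips above the rails, which also straightens it.

```bash
python3 -m creep '[{"x":0.03,"y":0.006,"z":-0.01,"roll":0},{"x":0.065,"y":0.006,"z":-0.01,"roll":0},{"x":0.1,"y":0.006,"z":-0.01,"roll":0},{"x":0.13,"y":0.006,"z":-0.01,"roll":0},{"x":0.145,"y":0.006,"z":-0.01,"roll":0},{"x":0.153,"y":0.006,"z":-0.01,"roll":0},{"x":0.153,"y":0.006,"z":-0.01,"roll":0},{"x":0.153,"y":0.006,"z":-0.01,"roll":0}]' 0.094 8
python3 -m creep '[{"x":0,"y":0,"z":0,"roll":0},{"x":0,"y":0,"z":0,"roll":0},{"x":0,"y":0,"z":0,"roll":0},{"x":0,"y":0,"z":0,"roll":0},{"x":0,"y":0,"z":0,"roll":0},{"x":0,"y":0,"z":0,"roll":0},{"x":0,"y":0,"z":0,"roll":0}]' 0.05 8
python3 - <<'E'
from loc import *
o=r.get_obs()['ee_pos']; print(tr(np.array(o)))
for c in ['wrist','scene']:
    im,d=grab(c,c+'5'); W=world(c,d)
    T=tr(W); m=(d>0)&(T[...,0]>-.13)&(T[...,0]<-.02)&(abs(T[...,1])<.06)&(T[...,2]>.035)&(T[...,2]<.12)
    P=T[m]; print(c,len(P),P.min(0).round(4),P.max(0).round(4))
    for a in np.arange(-.13,0,.01):
        q=P[abs(P[:,0]-a)<.004]
        if len(q)>5: print('  ',a.round(3),len(q),'v',q[:,1].min().round(4),q[:,1].max().round(4),'z',q[:,2].max().round(4))
E
```

```text
clock: 9.05
ee_pos: [0.52, -0.079, 0.0296]
ee_rot: [0.555, 0.438, -0.555, 0.438]
ft_force: [0.1, -0.4, 0.2]
gripper_width: 0.0939
clock: 9.75
ee_pos: [0.5199, -0.0791, 0.0294]
ee_rot: [0.555, 0.438, -0.555, 0.438]
ft_force: [0.3, 0.2, 3.6]
gripper_width: 0.0615
[-0.14860023 -0.00704159  0.02944908]
wrist 20794 [-0.13   -0.0468  0.0351] [-0.0489  0.0377  0.0938]
   -0.13 622 v -0.0392 0.0237 z 0.0742
   -0.12 1359 v -0.0406 0.0273 z 0.078
   -0.11 1671 v -0.0417 0.0289 z 0.0809
   -0.1 1967 v -0.0432 0.0307 z 0.0835
   -0.09 2324 v -0.0434 0.0329 z 0.0861
   -0.08 2640 v -0.0446 0.0325 z 0.0884
   -0.07 3071 v -0.0452 0.0339 z 0.0915
   -0.06 3087 v -0.0467 0.0355 z 0.0938
   -0.05 92 v -0.0468 0.0372 z 0.0722
scene 548 [-0.1297 -0.0486  0.0351] [-0.0507  0.0266  0.0948]
   -0.13 15 v -0.0405 -0.0309 z 0.063
   -0.12 33 v -0.0411 -0.0312 z 0.0669
   -0.11 35 v -0.0433 -0.0325 z 0.0669
   -0.1 37 v -0.045 -0.0323 z 0.069
   -0.09 38 v -0.0449 -0.0303 z 0.0756
   -0.08 71 v -0.046 0.0026 z 0.0894
   -0.07 104 v -0.0475 0.0212 z 0.092
   -0.06 94 v -0.0486 0.022 z 0.0948
   -0.05 13 v -0.0473 -0.0371 z 0.0746
```

View pics/wrist5.png

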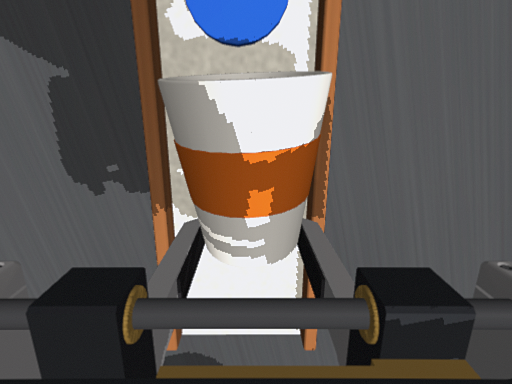

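View pics/scene5.png

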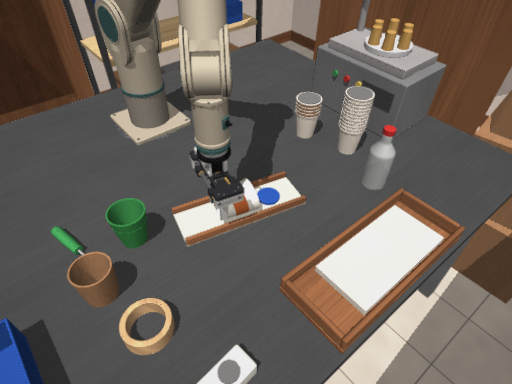

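The cup is gripped near the foot and lies straight (rim at wrist row ~78, disc edge at row ~45). I'll slide it to the disc and centre it laterally.

```bash
python3 -m creep '[{"x":0,"y":-0.002,"z":-0.003,"roll":0},{"x":0,"y":-0.004,"z":-0.006,"roll":0},{"x":0,"y":-0.006,"z":-0.009,"roll":0},{"x":0,"y":-0.006,"z":-0.012,"roll":0},{"x":0,"y":-0.006,"z":-0.015,"roll":0},{"x":0,"y":-0.006,"z":-0.015,"roll":0}]'
python3 -m creep '[{"x":0,"y":0,"z":-0.001,"roll":0},{"x":0,"y":0,"z":-0.002,"roll":0},{"x":0,"y":0,"z":-0.003,"roll":0},{"x":0,"y":0,"z":-0.003,"roll":0}]'
python3 - <<'E'
from loc import *
o=r.get_obs(); print(tr(np.array(o['ee_pos'])),o['ft_force'])
for c in ['wrist']:
    im,d=grab(c,c+'6'); W=world(c,d)
    T=tr(W); m=(d>0)&(T[...,0]>-.13)&(T[...,0]<-.0)&(abs(T[...,1])<.06)&(T[...,2]>.035)&(T[...,2]<.12)
    P=T[m]; print(c,len(P),P.min(0).round(4),P.max(0).round(4))
    for a in np.arange(-.13,0,.01):
        q=P[abs(P[:,0]-a)<.004]
        if len(q)>5: print('  ',a.round(3),len(q),'v',q[:,1].min().round(4),q[:,1].max().round(4),'z',q[:,2].max().round(4))
    b=(im[...,2].astype(int)>120)&(im[...,0]<90)&(d>0)&(abs(T[...,0])<.06); print('disc',T[b].min(0),T[b].max(0))
E
```

```text
clock: 10.45
ee_pos: [0.5165, -0.0632, 0.0294]
ee_rot: [-0.555, -0.438, 0.555, -0.438]
ft_force: [-1.0, -3.0, 7.6]
gripper_width: 0.0613
clock: 10.85
ee_pos: [0.5167, -0.0625, 0.0294]
ee_rot: [-0.555, -0.437, 0.556, -0.438]
ft_force: [-1.9, -7.7, 7.5]
gripper_width: 0.0617
[-1.33260803e-01  3.29535831e-05  2.93963549e-02] [-1.93544833 -7.65425593  7.45995347]
wrist 27301 [-0.13   -0.0441  0.035 ] [-0.0336  0.0448  0.1153]
   -0.13 976 v -0.0334 0.0318 z 0.1089
   -0.12 4538 v -0.0441 0.0423 z 0.1153
   -0.11 1295 v -0.0329 0.0315 z 0.0754
   -0.1 1538 v -0.0341 0.0355 z 0.079
   -0.09 1788 v -0.0347 0.0369 z 0.0819
   -0.08 2095 v -0.0361 0.0392 z 0.0849
   -0.07 2484 v -0.0371 0.04 z 0.0871
   -0.06 2856 v -0.0379 0.0402 z 0.0901
   -0.05 3320 v -0.0389 0.0417 z 0.0925
   -0.04 1129 v -0.0397 0.0448 z 0.0941
disc [-0.02962685 -0.03058882  0.0117797 ] [0.00880957 0.03238366 0.01665591]
```

View pics/wrist6.png

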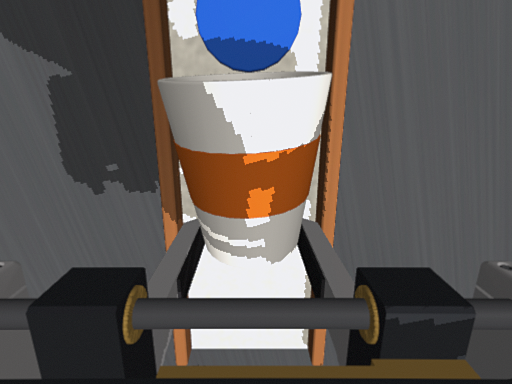

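Contact with the disc shows as about 8 N. The pads only overlap the last ~8 mm of the cup, so I'll regrip 12 mm nearer the mouth.

```bash
python3 -m creep '[{"x":0,"y":0,"z":0,"roll":0},{"x":0,"y":0,"z":0,"roll":0},{"x":0,"y":0,"z":0,"roll":0},{"x":0,"y":0,"z":-0.004,"roll":0},{"x":0,"y":0,"z":-0.008,"roll":0},{"x":0,"y":0,"z":-0.012,"roll":0},{"x":0,"y":0,"z":-0.012,"roll":0},{"x":0,"y":0,"z":-0.012,"roll":0}]' 0.08
python3 -m creep '[{"x":0,"y":0,"z":0,"roll":0},{"x":0,"y":0,"z":0,"roll":0},{"x":0,"y":0,"z":0,"roll":0},{"x":0,"y":0,"z":0,"roll":0},{"x":0,"y":0,"z":0,"roll":0}]' 0.05 8
python3 - <<'E'
from loc import *
o=r.get_obs(); print(tr(np.array(o['ee_pos'])),o['ft_force'])
for c in ['wrist']:
    im,d=grab(c,c+'7'); W=world(c,d)
    T=tr(W); m=(d>0)&(T[...,0]>-.13)&(T[...,0]<-.0)&(abs(T[...,1])<.05)&(T[...,2]>.07)&(T[...,2]<.1)
    P=T[m]; print(c,len(P),P.min(0).round(4),P.max(0).round(4))
E
```

```text
clock: 11.7
ee_pos: [0.5206, -0.0481, 0.0291]
ee_rot: [-0.555, -0.438, 0.555, -0.438]
ft_force: [-0.2, -0.6, 0.6]
gripper_width: 0.0798
clock: 12.2
ee_pos: [0.5205, -0.0485, 0.0292]
ee_rot: [-0.555, -0.438, 0.555, -0.438]
ft_force: [-1.0, -0.5, 0.4]
gripper_width: 0.0652
[-0.11877123 -0.00037792  0.02915867] [-1.01616703 -0.5235392   0.4113243 ]
wrist 18800 [-0.1268 -0.0464  0.07  ] [-0.0386  0.0438  0.1   ]
```

View pics/wrist7.png

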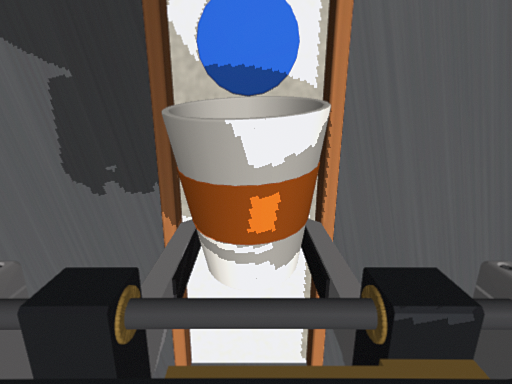

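```bash
python3 - <<'E'
import numpy as np
for p in range(0,103,5):
    a=np.radians(159.2-p); print(p, 'x',round(-(91.2*np.sin(a)-32.4)/1000,4),'z',round(-(85.3+91.2*np.cos(a))/1000,4))
E
```

```text
0 x 0.0 z -0.0
5 x -0.0073 z -0.0032
10 x -0.0143 z -0.007
15 x -0.0209 z -0.0113
20 x -0.0272 z -0.0163
25 x -0.033 z -0.0217
30 x -0.0383 z -0.0277
35 x -0.043 z -0.034
40 x -0.0472 z -0.0408
45 x -0.0508 z -0.0479
50 x -0.0537 z -0.0553
55 x -0.056 z -0.0629
60 x -0.0576 z -0.0707
65 x -0.0586 z -0.0786
70 x -0.0588 z -0.0866
75 x -0.0583 z -0.0945
80 x -0.0572 z -0.1024
85 x -0.0554 z -0.1101
90 x -0.0529 z -0.1177
95 x -0.0497 z -0.125
100 x -0.0459 z -0.132
```

First half, to 50°, then a look.

```bash
python3 -m creep '[{"x":-0.0073,"y":0,"z":-0.0032,"roll":0},{"x":-0.0143,"y":0,"z":-0.007,"roll":0},{"x":-0.0209,"y":0,"z":-0.0113,"roll":0},{"x":-0.0272,"y":0,"z":-0.0163,"roll":0},{"x":-0.033,"y":0,"z":-0.0217,"roll":0},{"x":-0.0383,"y":0,"z":-0.0277,"roll":0},{"x":-0.043,"y":0,"z":-0.034,"roll":0},{"x":-0.0472,"y":0,"z":-0.0408,"roll":0},{"x":-0.0508,"y":0,"z":-0.0479,"roll":0},{"x":-0.0537,"y":0,"z":-0.0553,"roll":0},{"x":-0.0537,"y":0,"z":-0.0553,"roll":0},{"x":-0.0537,"y":0,"z":-0.0553,"roll":0}]'
python3 - <<'E'
from loc import *
o=r.get_obs(); print(tr(np.array(o['ee_pos'])),o['ft_force'])
im,d=grab('scene','s8'); im2=cv2.resize(im[130:260,150:340],None,fx=4,fy=4,interpolation=cv2.INTER_CUBIC); cv2.imwrite('pics/s8c.png',im2[:,:,::-1])
grab('wrist','w8')
E
```

```text
clock: 13.45
ee_pos: [0.5338, 0.0058, 0.0829]
ee_rot: [0.555, 0.438, -0.555, 0.438]
ft_force: [0.6, -0.7, 1.8]
gripper_width: 0.065
[-0.06278936 -0.00055626  0.08287846] [ 0.59266075 -0.70749115  1.81640832]
```

View pics/s8c.png

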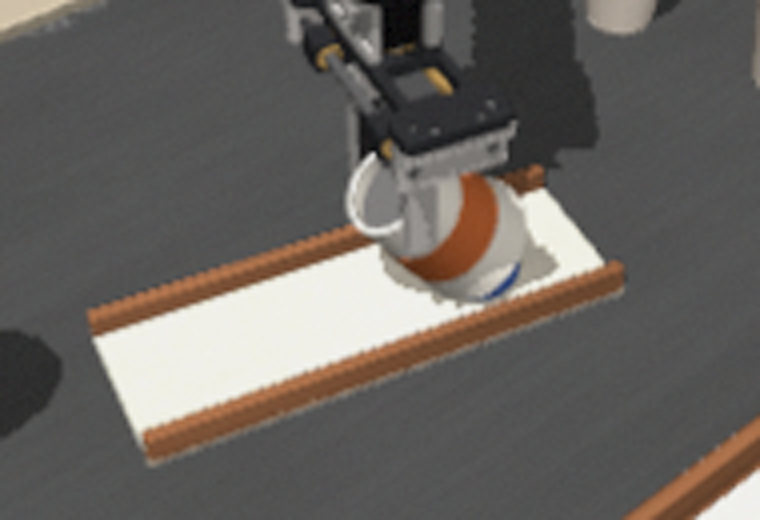

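View pics/w8.png

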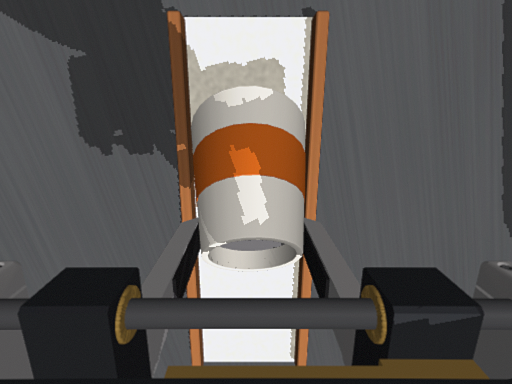

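The cup is tilted about 45° over the rim and the disc is visible under its mouth. Continuing.

```bash
python3 -m creep '[{"x":-0.0023,"y":0,"z":-0.0076,"roll":0},{"x":-0.0039,"y":0,"z":-0.0154,"roll":0},{"x":-0.0049,"y":0,"z":-0.0233,"roll":0},{"x":-0.0051,"y":0,"z":-0.0313,"roll":0},{"x":-0.0046,"y":0,"z":-0.0392,"roll":0},{"x":-0.0035,"y":0,"z":-0.0471,"roll":0},{"x":-0.0017,"y":0,"z":-0.0548,"roll":0},{"x":0.0,"y":0,"z":-0.06,"roll":0},{"x":0.0,"y":0,"z":-0.06,"roll":0},{"x":0.0,"y":0,"z":-0.06,"roll":0}]'
python3 - <<'E'
from loc import *
o=r.get_obs(); print(tr(np.array(o['ee_pos'])),o['ft_force'])
im,d=grab('scene','s9'); im2=cv2.resize(im[130:260,150:340],None,fx=4,fy=4,interpolation=cv2.INTER_CUBIC); cv2.imwrite('pics/s9c.png',im2[:,:,::-1])
im,d=grab('wrist','w9'); T=tr(world('wrist',d)); 
m=(d>0)&(abs(T[...,0])<.08)&(abs(T[...,1])<.045)&(T[...,2]>.03)&(T[...,2]<.125)
P=T[m]
for z in np.arange(.03,.125,.006):
    q=P[abs(P[:,2]-z)<.003]
    if len(q)>10: print(z.round(3),len(q),q.min(0).round(4),q.max(0).round(4))
E
```

```text
clock: 14.55
ee_pos: [0.5473, 0.0636, 0.0827]
ee_rot: [-0.555, -0.438, 0.555, -0.438]
ft_force: [0.1, 0.1, -0.0]
gripper_width: 0.0652
[-0.00350188 -0.00015314  0.08273814] [ 0.10841478  0.13678244 -0.0221586 ]
0.03 68 [ 0.0251 -0.0334  0.03  ] [0.0497 0.038  0.033 ]
0.036 92 [ 0.0249 -0.0321  0.0331] [0.0498 0.0375 0.0389]
0.042 152 [ 0.0106 -0.0366  0.0391] [0.0494 0.0404 0.045 ]
0.048 176 [ 0.0114 -0.0377  0.045 ] [0.0492 0.0394 0.051 ]
0.054 196 [ 0.0119 -0.0367  0.051 ] [0.0483 0.0382 0.057 ]
0.06 201 [ 0.0121 -0.036   0.057 ] [0.0477 0.0372 0.063 ]
0.066 219 [ 0.0128 -0.0359  0.063 ] [0.0471 0.0358 0.069 ]
0.072 342 [ 0.012  -0.0351  0.0691] [0.0462 0.0351 0.075 ]
0.078 264 [ 0.0095 -0.0349  0.075 ] [0.045  0.0345 0.081 ]
0.084 281 [-0.0111 -0.0394  0.081 ] [0.0446 0.0367 0.087 ]
0.09 414 [-0.011  -0.0449  0.087 ] [0.0439 0.0431 0.093 ]
0.096 5953 [-0.0174 -0.0449  0.093 ] [0.0432 0.0433 0.099 ]
0.102 909 [-0.0166 -0.0448  0.099 ] [0.0425 0.0434 0.105 ]
0.108 2522 [-0.0184 -0.045   0.105 ] [0.0419 0.0432 0.111 ]
0.114 499 [-0.0175 -0.045   0.111 ] [0.0321 0.0433 0.117 ]
0.12 350 [-0.011 -0.045  0.117] [0.0072 0.0436 0.123 ]
```

View pics/s9c.png

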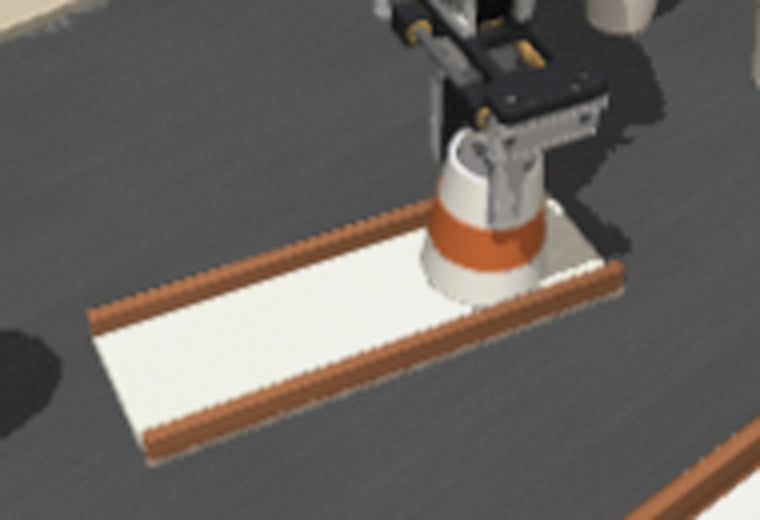

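View pics/w9.png

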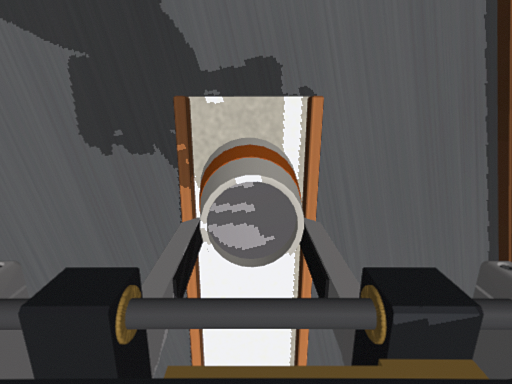

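It is nearly upright (about 2° off) with its axis about 8–10 mm past the disc centre. I'll bring it back 7 mm, lower it slightly, then release.

```bash
python3 -m creep '[{"x":0.001,"y":0,"z":0.002,"roll":0},{"x":0.002,"y":0,"z":0.004,"roll":0},{"x":0.002,"y":0,"z":0.006,"roll":0},{"x":0.002,"y":0,"z":0.007,"roll":0},{"x":0.002,"y":0,"z":0.007,"roll":0},{"x":0.002,"y":0,"z":0.007,"roll":0}]'
python3 -m creep '[{"x":0,"y":0,"z":0,"roll":0},{"x":0,"y":0,"z":0,"roll":0},{"x":0,"y":0,"z":0,"roll":0},{"x":0,"y":0,"z":0,"roll":0},{"x":0,"y":0,"z":0,"roll":0}]' 0.08
cat > chk.py <<'E'
from loc import *
import sys
n=sys.argv[1]
o=r.get_obs(); print(tr(np.array(o['ee_pos'])),o['ft_force'])
for c in ['wrist','scene','top']:
    im,d=grab(c,c+n); T=tr(world(c,d)); 
    if c=='scene':
        im2=cv2.resize(im[130:260,150:340],None,fx=4,fy=4,interpolation=cv2.INTER_CUBIC); cv2.imwrite(f'pics/scene{n}c.png',im2[:,:,::-1])
    m=(d>0)&(abs(T[...,0])<.06)&(abs(T[...,1])<.045)&(T[...,2]>.101)&(T[...,2]<.115)
    P=T[m]
    if len(P)>10:
        A=np.c_[P[:,:2],np.ones(len(P))]; s=np.linalg.lstsq(A,P[:,2],rcond=None)[0]
        print(c,len(P),P.min(0).round(4),P.max(0).round(4),'z',np.median(P[:,2]),'circ',cv2.minEnclosingCircle(P[:,:2].astype(np.float32)),'tilt deg',np.degrees(s[:2]))
E
python3 chk.py 10
```

```text
clock: 15.25
ee_pos: [0.5459, 0.057, 0.0809]
ee_rot: [0.555, 0.438, -0.555, 0.438]
ft_force: [-0.4, -0.0, -1.0]
gripper_width: 0.0652
clock: 15.75
ee_pos: [0.5459, 0.057, 0.0809]
ee_rot: [0.555, 0.438, -0.555, 0.438]
ft_force: [-0.4, 1.1, -0.2]
gripper_width: 0.08
[-0.01021623 -0.00028063  0.08089235] [-0.3583271   1.11339774 -0.16643294]
wrist 2952 [-0.0264 -0.045   0.101 ] [0.0346 0.045  0.115 ] z 0.10594595656522776 circ ((-6.455552647821605e-05, 1.4668330550193787e-05), 0.04505085200071335) tilt deg [-0.7087606  0.0196177]
scene 104 [-0.0268 -0.0446  0.1012] [0.0315 0.0446 0.1143] z 0.1061401694601497 circ ((-0.01225362066179514, 5.350034189177677e-05), 0.0451941192150116) tilt deg [-0.32534414  1.59845928]
```

View pics/scene10c.png

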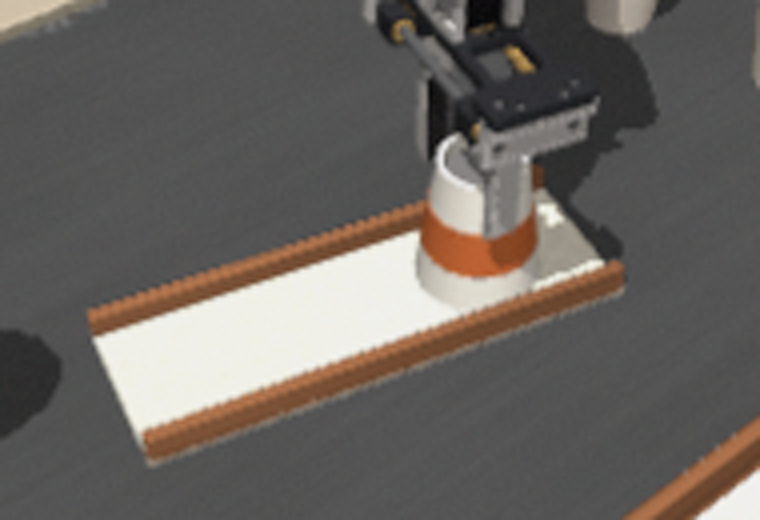

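View pics/wrist10.png

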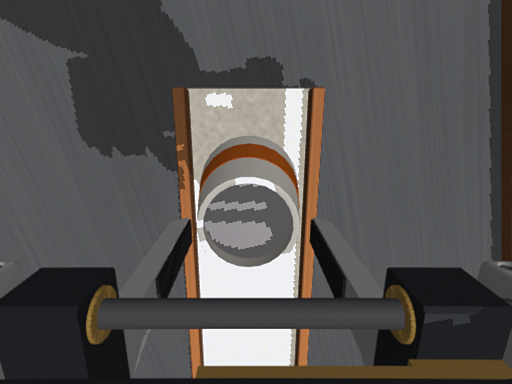

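The foot ring is level at z≈0.106 and centred at u≈+4 mm. I'll retreat straight up and check with all cameras.

```bash
python3 -m creep '[{"x":-0.03,"y":0,"z":0,"roll":0},{"x":-0.07,"y":0,"z":0,"roll":0},{"x":-0.11,"y":0,"z":0,"roll":0},{"x":-0.13,"y":0,"z":0.04,"roll":0},{"x":-0.14,"y":0,"z":0.08,"roll":0},{"x":-0.14,"y":0,"z":0.1,"roll":0},{"x":-0.14,"y":0,"z":0.1,"roll":0},{"x":-0.14,"y":0,"z":0.1,"roll":0},{"x":-0.14,"y":0,"z":0.1,"roll":0},{"x":-0.14,"y":0,"z":0.1,"roll":0}]' 0.094
python3 chk.py 11
```

```text
clock: 16.9
ee_pos: [0.5227, -0.0387, 0.2204]
ee_rot: [-0.555, -0.439, 0.555, -0.438]
ft_force: [-0.3, 0.1, 0.4]
gripper_width: 0.0936
[-0.10868117 -0.00023834  0.22036527] [-0.3017018   0.09635342  0.40972801]
wrist 883 [-0.0266 -0.03    0.101 ] [0.033  0.0311 0.1086] z 0.10623209920160438 circ ((0.0028401061426848173, 0.0006028697243891656), 0.030688563361763954) tilt deg [0.46696187 0.04634668]
scene 148 [-0.0263 -0.0304  0.101 ] [0.0335 0.0305 0.1106] z 0.10579840898029852 circ ((0.003838122123852372, -8.68375354912132e-06), 0.03131808340549469) tilt deg [-0.28328035  0.7291302 ]
top 106 [-0.0285 -0.0296  0.102 ] [0.0314 0.0308 0.1119] z 0.10620950866823457 circ ((0.001391731551848352, 0.0004191701009403914), 0.030632736161351204) tilt deg [-0.32600304 -0.16539627]
```

View pics/scene11.png

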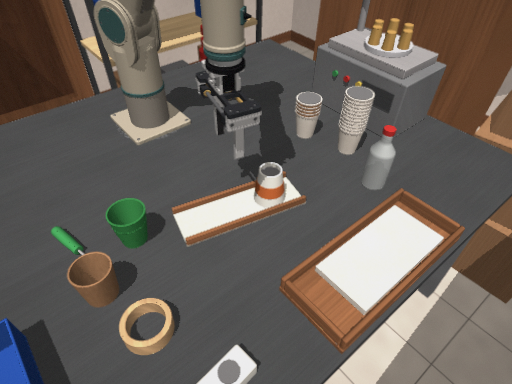

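View pics/wrist11.png

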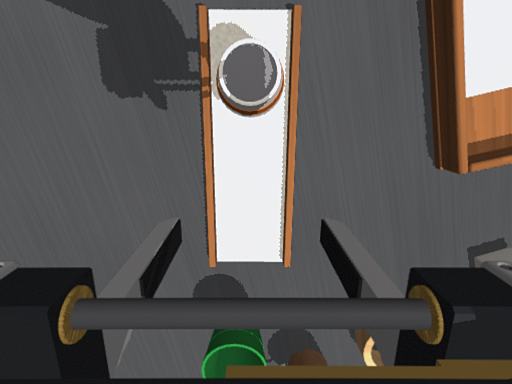

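The cup stands mouth-down at scene (270,187) and wrist (250,77). All three cameras put the foot 1–4 mm from the disc centre, at z≈0.106, level and clear of the gripper. The bystanders look unmoved, so I'm handing in.

```bash
python3 -c "
from cell import r
print(r.hand_in(), r.get_obs()['clock'])"
```

```text
the job is handed in; nothing more can be done
the job is handed in; nothing more can be done
```

The cup now stands mouth-down over the blue disc, and I handed the job in at about 17 s of the 56 s allowed.

- **What I did:** I gripped the cup lightly across its rim and pivoted it onto its side in the tray. Then I gripped it near the foot, slid it against the disc and tipped it over its rim. Last, I drew it back about 7 mm to centre it and let go. It was never lifted out of the tray.
- **Last checks:** After the gripper had moved clear, all three cameras put the foot 1–4 mm from the disc centre, at a height of about 106 mm. That is the right height for the mouth resting flat on the bed. The fitted tilt was under 1°, and the other objects looked unmoved in the scene picture; I did not measure them.
- **What went wrong or disagreed:**
  - My first move command was refused because every row needs all four values; nothing moved.
  - An early wrist measurement was 5–7 mm off because the arm was still settling, so I repeated it.
  - My first grip at the foot held too little of the cup, so I gripped again nearer the mouth.

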